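Open the slide-lid case and slide the stray nut home

TASK

Open the wooden case: lift the front of its sliding lid over the end lip, draw it out of the grooves, and lay the lid flat on the black rubber mat, grip side up and about in the middle. Then push the loose steel nut along the floor of the case, without picking it up, until it drops flat into the round pocket. Leave everything else on the bench where it stands.

Things in the scene. Friction and masses are not known exactly. Their poses are not given: they have to be found in the camera images.
- case: Fixed wooden case, 250 (x) x 144 (y) mm, 60 mm high; origin: centre of its underside on the bench; own x = long axis, front (lip end, nearer the robot) at -x, z up. The lid lies on side ledges at z = 46 mm, between guides at y = +-65 mm that rise to z = 53.5 mm. Clear inside x +-116, y +-56 mm; end walls 9 mm thick, the back one 59.5 mm high. Its floor, two grey inserts side by side along x, is at z = 16 mm.
- lip (a point): Middle of the front lip's top: case x = -120.5 mm, z = 52 mm, 9 mm thick. It stands 6 mm above the ledges, right in front of the shut lid's front edge (2 mm gap): the lid can be drawn out to -x only with its front edge raised over it.
- groove (a point): Point on the case's axis at the front end of the grooves: case x = 65 mm, z = 46 mm (ledge). From here back, rails (top z = 59.5 mm) cover the lid's side edges: each groove is 7.5 mm high for the 5 mm lid, so the shut lid can tilt nose-up by about 0.05 rad about its back edge. Drawn out by over 49 mm (55 to 60 is safe) it is free of them and can be lifted away; not before.
- lid: Loose plywood lid, 228 (x) x 126 (y) x 5 mm, 130 g; origin: centre of its underside; shut, its axes are those of the case and its origin lies 46 mm above the case's. On its top stands an upright wooden grip fin, 44 mm long (along x), 14 mm thick (along y, pinch it across this), 28 mm high, centred 60 mm in front (-x) of the lid's centre.
- lid_grip (a point): Point in the lid's fin, 60 mm in front of the lid's centre, 26 mm above the lid's underside (21 mm above its top face, 7 mm below the fin's top); lid's axes.
- lid_front (a point): Middle of the lower front edge of the lid (114 mm in front of its centre, on the underside).
- lid_back (a point): Middle of the lower back edge of the lid (114 mm behind its centre, on the underside).
- nut: Loose steel hexagon nut, 30 mm across flats, 34.6 mm across corners, 16 mm high, 65 g, lying flat on the plain half of the case's floor under the lid, 45 to 70 mm from the end wall of that half; origin: centre of its underside, z up.
- pocket (a point): Centre of the bottom of the round pocket, 41 mm across and 6 mm deep, in the other half of the case's floor (front or back half, it varies), 57.5 mm from the case's centre along its long axis and on that axis. The floor around it is 6 mm above this point.
- mat: Fixed black rubber mat, 280 (x) x 190 (y) x 4 mm; origin: centre of its underside on the bench.
- contactor: Bystander, loose: contactor block 46 x 50 mm, 56 mm high, standing in front of the case; origin under its centre. The lid can be drawn out by about 70 mm before it could meet it.
- capacitor: Bystander, loose: upright aluminium cylinder, 38 mm across, 74 mm high with its studs, between case and mat; origin under its centre.
- jar: Bystander, loose: clear jar 40 mm across, 62 mm high, between case and mat; origin under its centre.
- terminals: Bystander, loose: strip of terminals 34 x 90 mm, 37 mm high, in front of the mat; origin under its centre.
- wrench: Bystander, loose: wrench 170 mm long lying behind the case and mat; origin near its middle.
- carton: Bystander, loose: cardboard carton 75 x 95 x 70 mm high, at the outer side of the working area on the left (+y); origin under its centre.
- relay: Bystander, loose: small relay 40 x 30 mm, 50 mm high, at the outer side of the working area on the right (-y); origin under its centre.

How it is judged (in metres and radians):
On the way, in this order (a step that is already met when the one before it is completed fails the run):
1. the lid's front edge is raised over the end lip and drawn forward past it by at least 6 mm, its back edge still in the grooves (z of lid_front in the frame of case above 0.052 m and x of lid_front in the frame of case between -0.158 and -0.12 m and z of lid_back in the frame of case below 0.0535 m), for 0.05 s.
2. the lid lies flat on the mat, released and at rest (x of lid in the frame of mat between -0.07 and 0.07 m and y of lid in the frame of mat between -0.07 and 0.07 m and z of lid in the frame of mat between 0.001 and 0.008 m and angle between lid's own z axis and vertical below 0.06 rad and linear speed of lid below 0.02 m/s and contact force between the fingers and lid below 0.3 N), for 0.2 s.
3. the nut lies flat in the pocket, released (horizontal distance between nut and pocket below 0.006 m and z of nut in the frame of pocket between -0.003 and 0.002 m and angle between nut's own z axis and vertical below 0.1 rad and linear speed of nut below 0.02 m/s and contact force between the fingers and nut below 0.3 N), for 0.2 s.
At the end, for the whole second after the job is handed in: The lid lies released, at rest and flat (within 0.06 rad), grip side up, on the mat, its centre within 70 mm of the mat's centre along each of the mat's axes; the nut lies released and flat (within 0.1 rad) on the bottom of the pocket, its centre within 6 mm of the pocket's (all of step 2 and all of step 3); the robot touches nothing.
It fails at once if the nut is picked up (its underside more than 15 mm above the floor of the case) (z of nut in the frame of pocket above 0.021 m).
It fails at once if something else on the bench is pushed more than 25 mm (distance of any of contactor, capacitor, jar, terminals, wrench, carton, relay from where it was at the start of the episode above 0.025 m).
It fails at once if something else on the bench is knocked over (angle between any of contactor, capacitor, jar, terminals, wrench, carton, relay's own z axis and vertical above 0.5 rad).
It also fails if it takes over 64 s, if anything falls off the work surface, if the arm or the gripper's body presses on something with over 40 N, if the wrist force passes 120 N, or if a joint passes its speed limit or range.

ROBOT

A 6-joint arm with a two-finger parallel gripper is mounted at the origin on the work surface. World frame = base frame: x ahead of the robot, y to its left, z up, the work surface at z = 0. Lengths are in mm, angles in rad, forces in N, time in s.
With the tool pointing down it reaches from about 325 to 925 mm from the base axis. Payload 3.1 kg.
Tool frame: the origin (TCP) lies midway between the tips of the shut fingers; the grasp point (between the pads) lies 19 mm behind it; y points along the fingers, x is the direction in which the jaws open and shut, and the axes are right-handed (so a half turn about y gives the same grasp; the last joint's range is limited). The gripper opens to 85 mm and grips with 20 to 120 N. Pads are 22 mm wide; open, the fingers measure 114 mm over their backs; the gripper's body (76 mm by 85 mm) begins 54 mm behind the grasp point. The pads swing forward as they close: fully open they stand 13 mm farther back than shut.
Start: joints at [-1.4, 0.217, 1.613, -0, 1.311, -0.112], TCP at [174.424, -600.179, 231.3] pointing down, gripper open.
Joint ranges: [-2.75, 2.75], [-0.78, 2.1], [0.31, 2.55], [-1.13, 4.27], [0.13, 2.63], [-2.58, 2.58]. Speed limits (rad/s): [2.79, 2.79, 3.14, 3.14, 3.14, 3.14].

INTERFACE

Orientations are given as a unit quaternion [w, x, y, z].
In Python, from plant import env gives the robot as it stands. Calls block until the motion is done:
- env.movep(position, orientation): joint-space move of the TCP to a pose.
- env.line_to(position, rotation=None, rate=150, max_force=None): straight line of the TCP; rotation=None keeps the orientation; rate is the mean speed in mm/s. With max_force (N) it stops when the force on the tool has changed by that much, and returns True; else False.
- env.movej(angles): joint-space move.
- env.ungrasp() and env.close(newtons=None): open the fingers fully, or close them until they stop; newtons is the grip in N (None keeps the last).
- env.hold(seconds).
- env.solve_ik(position, orientation): joint angles nearest the present ones, or None.
- env.grab_frame(name): name is "scene" or "top" or "wrist"; returns the picture (420x560x3 uint8, red, green, blue); there is no depth.
- env.calibration(name): a dict with "mtx" (3x3 intrinsics, pixels), "extrinsics" (4x4, takes a point from camera to world coordinates). Camera axes: x right, y down, z forward; pixel columns grow to the right and rows downward; lengths in mm; the calibration is good to about 2 mm. The wrist camera is an equidistant fisheye: a pixel r from the principal point sees the ray r / f radians off the axis. A picture is of the moment at which its call begins: read the wrist's pose just before it. calibration takes no time and is no camera call; for the wrist camera it gives the pose at the moment of the call.
A pose or a line that the arm cannot do raises env.MotionError and nothing moves.
- env.hand_in(): hands the job in, once; it reports no verdict.
Readings, each from a call of its own:
- env.current_time(): time.
- env.current_joints(): joint angles.
- env.current_dq(): joint speeds.
- env.current_tau(): joint torques, N m.
- env.current_position(): TCP position.
- env.current_tcp_rot(): TCP orientation.
- env.current_ft_force(): force on the tool from outside, world axes, zero at the start.
- env.current_wrist_torque(): the same for the moment, N m.
- env.current_grip_width(): finger opening in mm.
Only numpy, scipy, OpenCV 4.12 (cv2) and the standard library are available. Lean on these libraries where they do the work, as an engineer would, in place of code of your own. Each camera call takes 0.05 s, during which the arm holds its last target.

## Working session

There is one attempt and no reset: what is moved stays moved. The work goes in short steps, each a Python script; the robot and the scene stay as the last script left them, time stands still between calls to the robot, and variables do not carry over. Pictures are saved under pics/ and viewed, and the job is handed in when it is done.

```bash
ls; mkdir -p pics; python3 - <<'E'
from plant import env
import cv2,numpy as np
print(env.current_time())
for n in ["scene","top"]:
    im=env.grab_frame(n); cv2.imwrite(f"pics/{n}0.png",im[:,:,::-1])
    c=env.calibration(n); print(n,c["mtx"],np.round(c["extrinsics"],3))
print(env.current_tcp_rot(),env.current_time())
E
```

```text
pics
0.0
scene [[391.42678524   0.         278.43015156]
 [  0.         391.42678524 209.41356879]
 [  0.           0.           1.        ]] [[-8.000000e-03  5.580000e-01 -8.300000e-01  1.387797e+03]
 [ 1.000000e+00  2.000000e-02  3.000000e-03 -6.712000e+00]
 [ 1.800000e-02 -8.300000e-01 -5.580000e-01  6.420000e+02]
 [ 0.000000e+00  0.000000e+00  0.000000e+00  1.000000e+00]]
top [[418.45687487   0.         281.43449432]
 [  0.         418.45687487 211.50557148]
 [  0.           0.           1.        ]] [[-3.000000e-03 -9.860000e-01  1.680000e-01  3.478670e+02]
 [-1.000000e+00  1.000000e-03 -1.100000e-02  1.284900e+01]
 [ 1.100000e-02 -1.680000e-01 -9.860000e-01  1.145585e+03]
 [ 0.000000e+00  0.000000e+00  0.000000e+00  1.000000e+00]]
[ 0.56601893 -0.56491961  0.42512654 -0.42397622] 0.1
```

View pics/scene0.png

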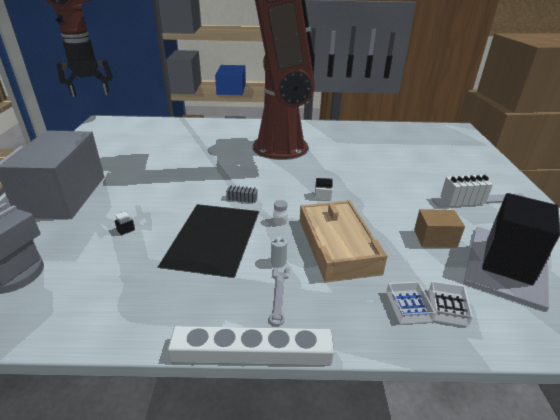

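View pics/top0.png

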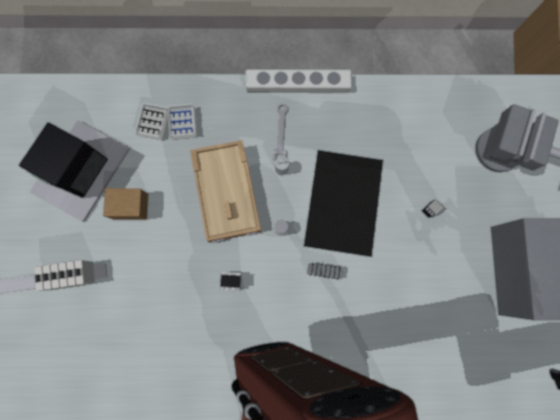

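The top view shows the case (cols 192–260, rows 140–240) with its fin at about (231,211). The mat is at cols 305–382, the capacitor near (282,160), the jar near (282,228) and the contactor near (231,281). Next I'll enlarge the case area.

```bash
python3 - <<'E'
import cv2,numpy as np
im=cv2.imread("pics/top0.png")
a=cv2.resize(im[125:300,180:395],None,fx=3.7,fy=3.4,interpolation=cv2.INTER_CUBIC)
cv2.imwrite("pics/top0c.png",cv2.resize(im[130:295,185:395],None,fx=3.6,fy=3.6,interpolation=cv2.INTER_CUBIC))
im=cv2.imread("pics/scene0.png")
cv2.imwrite("pics/scene0c.png",cv2.resize(im[165:285,220:400],None,fx=4.4,fy=4.4,interpolation=cv2.INTER_CUBIC))
E
```

```text
(no output)
```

View pics/top0c.png

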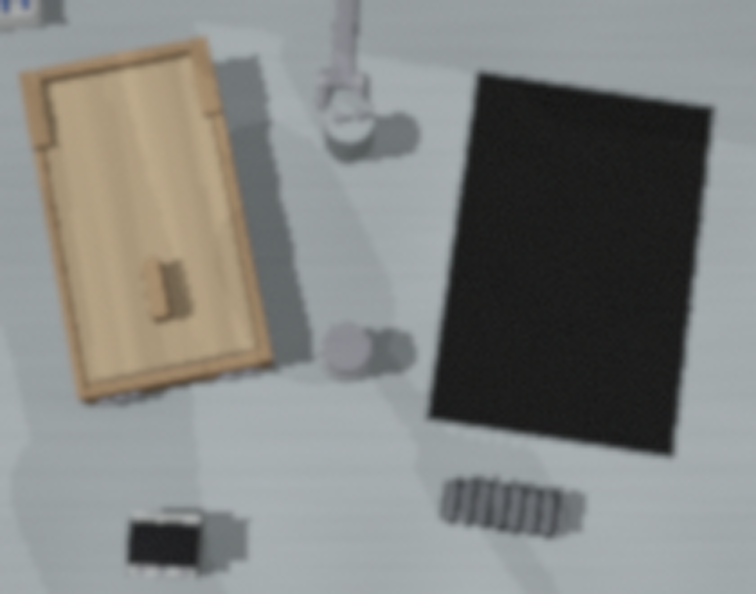

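View pics/scene0c.png

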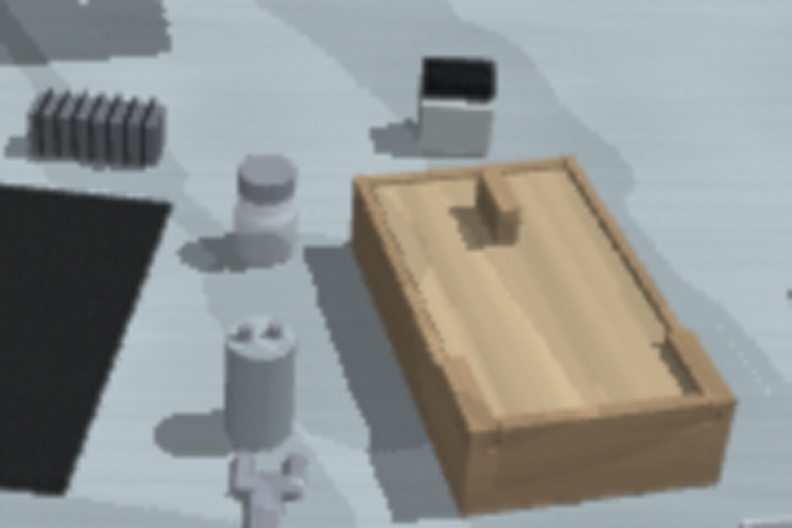

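The crops show the outline of the case's top at crop pixels (22,73), (205,38), (272,362) and (82,400), with the fin at (158,290). The mat's corners are at (478,72), (712,107), (673,455) and (430,418). I'll turn these into world positions and check them against the known sizes.

```bash
cat > h.py <<'E'
import cv2,numpy as np,json
from scipy.spatial.transform import Rotation as R
def ray(px,c):
    K=np.array(c["mtx"]);T=np.array(c["extrinsics"],float)
    d=np.linalg.inv(K)@np.array([px[0],px[1],1.]); return T[:3,3].copy(),T[:3,:3]@d
def fray(px,c):
    K=np.array(c["mtx"]);T=np.array(c["extrinsics"],float)
    u=np.array([(px[0]-K[0,2])/K[0,0],(px[1]-K[1,2])/K[1,1]]);r=np.hypot(*u)
    d=np.array([*(u/max(r,1e-9)*np.sin(r)),np.cos(r)]); return T[:3,3].copy(),T[:3,:3]@d
def onz(o_d,z):
    o,d=o_d; return o+d*(z-o[2])/d[2]
def fproj(p,c):
    K=np.array(c["mtx"]);T=np.array(c["extrinsics"],float)
    q=T[:3,:3].T@(np.asarray(p)-T[:3,3]);t=np.arctan2(np.hypot(q[0],q[1]),q[2]);n=np.hypot(q[0],q[1])+1e-9
    return np.array([K[0,2]+K[0,0]*t*q[0]/n,K[1,2]+K[1,1]*t*q[1]/n])
def quat(yaw,pitch=None,Rt=None):
    """tool down; tool y... see use"""
E
python3 - <<'E'
from plant import env
from h import *
c=env.calibration("top"); im=cv2.imread("pics/top0.png")
f=lambda p:(p[0]/3.6+185-.36,p[1]/3.6+130-.36)
P=[onz(ray(f(p),c),z)[:2] for p,z in [((22,73),59.5),((205,38),59.5),((272,362),53.5),((82,400),53.5)]]
P=np.array(P);print(P.round(1)); 
for i in range(4):print(np.linalg.norm(P[i]-P[(i+1)%4]).round(1))
ctr=P.mean(0);ax=(P[0]+P[1]-P[2]-P[3]);print("case",ctr,np.arctan2(ax[1],ax[0]))
# mat by mask
m=(im.max(2)<55).astype(np.uint8); m[:, :300]=0; m[:,390:]=0;m[:140]=0;m[258:]=0
cn=max(cv2.findContours(m,0,2)[0],key=cv2.contourArea)
Q=np.array([onz(ray(p,c),4.)[:2] for p in cn[:,0]],np.float32)
print("mat",cv2.minAreaRect(Q))
for n,p,z in [("fin",(157,290),74),("cap",(347,118),66),("jar",(347,349),62),("cont",(164,540),56),("term",(508,507),37)]:
    print(n,onz(ray(f(p),c),z).round(1))
# fin axis ends
print(onz(ray(f((150,262)),c),79),onz(ray(f((163,318)),c),79))
print(env.calibration("wrist")["mtx"],env.calibration("wrist")["extrinsics"].round(3))
E
```

```text
[[701.7 244.1]
 [729.2 107.6]
 [484.4  56.1]
 [456.9 193.7]]
139.2
250.2
140.3
250.0
case [593.0492457  150.38381788] 0.20490143679368905
mat ((569.5835571289062, -173.83746337890625), (182.3643341064453, 272.0205993652344), 80.93670654296875)
fin [534.2 138.5  74. ]
cap [665.   1.  66.]
jar [492.7   1.5  62. ]
cont [356.4 132.3  56. ]
term [ 379.6 -115.9   37. ]
[553.83805248 143.2957028   79.        ] [513.03419751 133.23889853  79.        ]
[[325.1922621    0.         278.81131909]
 [  0.         325.1922621  208.24815054]
 [  0.           0.           1.        ]] [[ 2.79000e-01 -9.12000e-01 -3.00000e-01  2.52526e+02]
 [-9.60000e-01 -2.66000e-01 -8.60000e-02 -5.77399e+02]
 [-2.00000e-03  3.12000e-01 -9.50000e-01  3.73106e+02]
 [ 0.00000e+00  0.00000e+00  0.00000e+00  1.00000e+00]]
```

The sizes agree: case 250 × 140 against 250 × 144, and the fin falls where the case axis predicts. Next I'll move over the case, staying retracted and high on the way, for a wrist view.

```bash
cat >> h.py <<'E'
def Rtool(yaw,pitch=0,s=1,nose=0):
    """tool y down, tool x = s * case y (yaw), pitched by 'nose' about case -y (nose up)"""
    B=R.from_euler('z',yaw).as_matrix()@R.from_euler('y',nose).as_matrix()
    # nose-up: front(-x) raised => rotate about +y by +nose : -x -> (-cos, +sin z)
    x=s*B[:,1]; y=-B[:,2]; return np.stack([x,y,np.cross(x,y)],1)
def q(M):
    v=R.from_matrix(M).as_quat(); return [v[3],v[0],v[1],v[2]]
def shot(env,name,fn):
    c=env.calibration(name); im=env.grab_frame(name); cv2.imwrite(fn,im[:,:,::-1]); 
    np.save(fn+".npy",np.array([np.array(c["mtx"],float)[:3,:3].tolist()+[[0,0,0]]],dtype=float)); json.dump({"mtx":np.array(c["mtx"]).tolist(),"extrinsics":np.array(c["extrinsics"]).tolist()},open(fn+".json","w"))
    return im,c
def cal(fn): return json.load(open(fn+".json"))
E
sed -i '/np.save(fn/{s/np.save(.*; json/json/}' h.py
python3 - <<'E'
from plant import env
from h import *
w=env.current_tcp_rot();M=R.from_quat([w[1],w[2],w[3],w[0]]).as_matrix();print(M.round(2))
for s in (1,-1):
    for p in [(534,138,75),(534,138,250),(600,150,75),(470,130,85),(520,-165,50),(570,-165,50)]:
        print(s,p,np.round(env.solve_ik(list(p),q(Rtool(.205,s=s))) if env.solve_ik(list(p),q(Rtool(.205,s=s))) is not None else [9],2))
E
```

```text
[[ 0.28 -0.    0.96]
 [-0.96  0.    0.28]
 [-0.   -1.    0.  ]]
1 (534, 138, 75) [ 0.13  0.25  1.9  -0.    0.99 -1.65]
1 (534, 138, 250) [ 0.13  0.05  1.77 -0.    1.33 -1.65]
1 (600, 150, 75) [ 0.13  0.38  1.73 -0.    1.03 -1.64]
1 (470, 130, 85) [ 0.13  0.11  2.04 -0.    0.99 -1.65]
1 (520, -165, 50) [-0.44  0.28  1.92 -0.    0.94 -2.21]
1 (570, -165, 50) [-0.4   0.37  1.8  -0.    0.97 -2.18]
-1 (534, 138, 75) [ 0.13  0.25  1.9  -0.    0.99  1.49]
-1 (534, 138, 250) [0.13 0.05 1.77 0.   1.33 1.49]
-1 (600, 150, 75) [ 0.13  0.38  1.73 -0.    1.03  1.5 ]
-1 (470, 130, 85) [ 0.13  0.11  2.04 -0.    0.99  1.49]
-1 (520, -165, 50) [-0.44  0.28  1.92 -0.    0.94  0.93]
-1 (570, -165, 50) [-0.4   0.37  1.8  -0.    0.97  0.97]
```

```bash
python3 - <<'E'
from plant import env
from h import *
p=np.array(env.current_position()); 
env.movep([130,-430,360],q(Rtool(.205-1.49,s=-1)) if 0 else env.current_tcp_rot())
env.movep([534,138,260],q(Rtool(.205,s=-1)))
im,c=shot(env,"wrist","pics/w1.png"); print(np.array(c["extrinsics"]).round(2),env.current_time(),env.current_ft_force())
E
```

```text
[[ 2.0000e-01 -9.3000e-01 -3.1000e-01  6.1396e+02]
 [-9.8000e-01 -1.9000e-01 -6.0000e-02  1.5339e+02]
 [ 0.0000e+00  3.1000e-01 -9.5000e-01  4.0322e+02]
 [ 0.0000e+00  0.0000e+00  0.0000e+00  1.0000e+00]] 3.525 [ 0.28264671  0.20343941 -0.67375907]
```

View pics/w1.png

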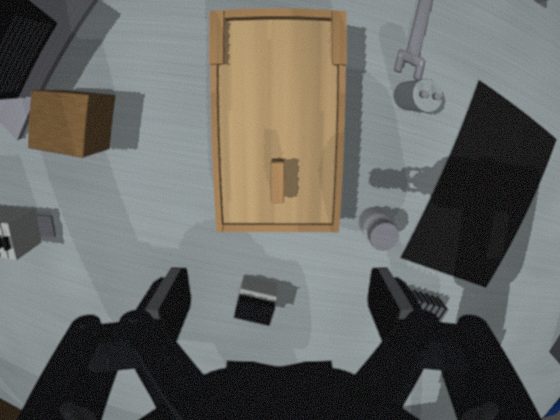

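The wrist view shows the fin at (278,180), with its base shadow to the right. The case corners are at about (210,11), (347,11), (344,231) and (217,231), and the contactor is at (256,300). I'll zoom in to pick the fin and the corners.

```bash
python3 - <<'E'
import cv2
im=cv2.imread("pics/w1.png")
cv2.imwrite("pics/w1c.png",cv2.resize(im[140:245,205:355],None,fx=5,fy=5,interpolation=cv2.INTER_CUBIC))
E
```

```text
(no output)
```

View pics/w1c.png

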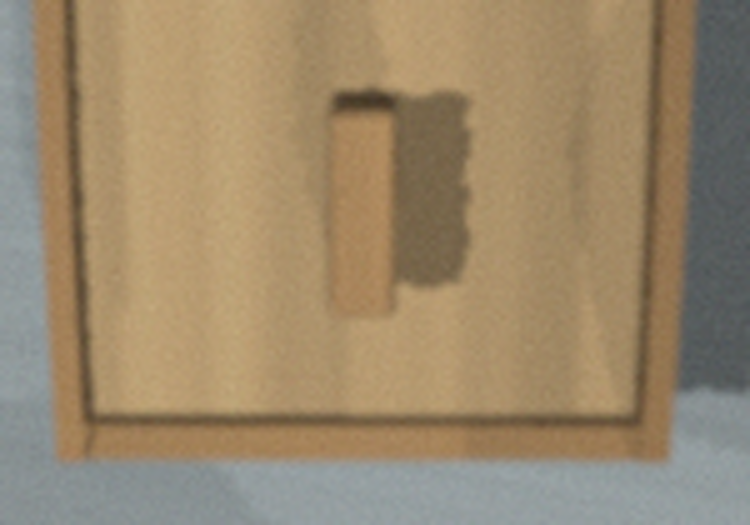

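```bash
python3 - <<'E'
from h import *
c=cal("pics/w1.png")
f=lambda p:(p[0]/5+205-.4,p[1]/5+140-.4)
F=np.array([onz(fray(f(p),c),79)[:2] for p in [(331,110),(394,110),(394,316),(331,316)]])
print(F.round(1),np.linalg.norm(F-np.roll(F,-1,0),axis=1).round(1),"fin ctr",F.mean(0),[np.arctan2(*(F[i]-F[j])[::-1]).round(4) for i,j in((0,3),(1,2))])
C=np.array([onz(fray(p,c),z)[:2] for p,z in [((209.5,11.5),59.5),((347,11.5),59.5),(f((669,461)),53),(f((57,461)),53)]])
print(C.round(1),np.linalg.norm(C-np.roll(C,-1,0),axis=1).round(1),C.mean(0))
a=C[0]+C[1]-C[2]-C[3];print("yaw",np.arctan2(a[1],a[0]))
# lid front gap line: corners
L=np.array([onz(fray(f(p),c),51)[:2] for p in [(92,416),(637,416)]]);print(L,L.mean(0))
E
```

```text
[[556.6 149.5]
 [559.2 137. ]
 [516.6 128.1]
 [513.9 141. ]] [12.7 43.5 13.2 43.6] fin ctr [536.58783931 138.89504811] [np.float64(0.1974), np.float64(0.2075)]
[[702.  245.7]
 [731.2 104.1]
 [487.   55.2]
 [457.8 196.4]] [144.6 249.1 144.1 249.1] [594.53391618 150.34714712]
yaw 0.1984965878960203
[[470.02723786 189.95629738]
 [495.79349371  65.17224522]] [482.91036578 127.5642713 ]
```

The wrist measurement gives a case of 249 × 144 mm and a fin of 43.5 × 13 mm, which match the sizes given. I'll take yaw 0.20 and the fin at (536.2, 138.7), then grip it.

```bash
cat >> h.py <<'E'
YAW=0.200; CC=np.array([594.5,150.3,0.]); RC=R.from_euler('z',YAW).as_matrix()
def cw(p): return CC+RC@np.asarray(p,float)
def wc(p): return RC.T@(np.asarray(p,float)-CC)
E
python3 - <<'E'
from plant import env
from h import *
env.line_to([536.2,138.7,110],q(Rtool(YAW,s=-1)),rate=150)
r=env.line_to([536.2,138.7,55],rate=70,max_force=8)
print(r,env.current_position())
env.close(60)
print(env.current_grip_width(),env.current_ft_force(),env.current_position(),env.current_time())
shot(env,"wrist","pics/w2.png")
E
```

```text
False [536.6758336  138.74449757  55.31589175]
13.019089696955854 [-0.1362777  -0.23738388  1.64613255] [536.52623291 138.75403059  55.33886386] 6.2583
```

View pics/w2.png

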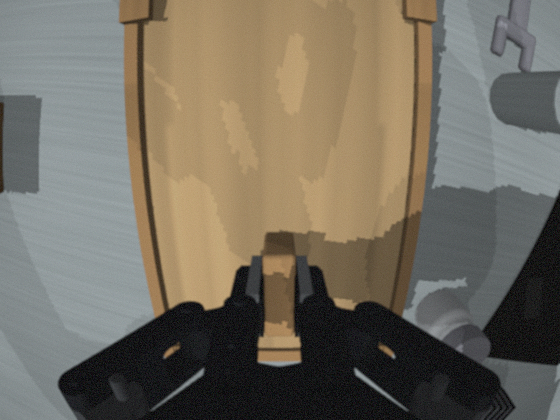

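The pads are on the fin at about (278,290), and the width reads 13 mm. Now I'll tilt the lid nose-up about its back edge and draw it out.

```bash
cat >> h.py <<'E'
# grip point TCP relative to lid origin (lid axes) at grasp
G=wc([536.5,138.75,55.3])-np.array([0,0,46.])
def lidpose(back,yaw,th):
    """TCP pos, quat for lid whose lower back edge middle is at world 'back'"""
    B=R.from_euler('z',yaw).as_matrix()@R.from_euler('y',th).as_matrix()
    return list(np.asarray(back)+B@(G-np.array([114,0,0]))), q(Rtool(yaw,s=-1,nose=th))
E
python3 - <<'E'
from plant import env
from h import *
print(G)
for d,th,z,rate in [(0,.042,46,25),(12,.045,46.3,40),(30,.05,46.5,50),(46,.06,46.7,50),(59,.07,47,50)]:
    p,o=lidpose(cw([114-d,0,z]),YAW,th)
    r=env.line_to(p,o,rate=rate,max_force=35)
    print(d,r,np.round(np.array(env.current_position())-p,1),np.round(env.current_ft_force(),1),env.current_grip_width(),env.current_time())
    if d==30: shot(env,"wrist","pics/w3.png"); shot(env,"scene","pics/s3.png")
    if r: break
shot(env,"wrist","pics/w4.png");shot(env,"scene","pics/s4.png")
a=cv2.imread("pics/s3.png")[165:285,270:400];b=cv2.imread("pics/s4.png")[165:285,270:400]
cv2.imwrite("pics/s34.png",cv2.resize(np.hstack([a,b]),None,fx=3,fy=3,interpolation=2))
E
```

```text
[-59.13849229   0.20305221   9.3       ]
0 False [ 0.1 -0.  -0.3] [ 0.4  0.1 -0.8] 12.892291473274089 6.7667
12 False [-0.9 -0.1 -0.2] [ 0.4 -0.7 -0.6] 12.763392485025102 7.2167
30 False [-0.3 -0.  -0. ] [ 0.  -0.2 -1.6] 13.105374740965724 7.725
46 False [-0.2 -0.   0. ] [-0.8  0.3 -0.9] 12.815812671302053 8.2917
59 False [-0.2 -0.  -0. ] [-0.5  0.1 -1. ] 12.925479885610729 8.7
```

View pics/s34.png

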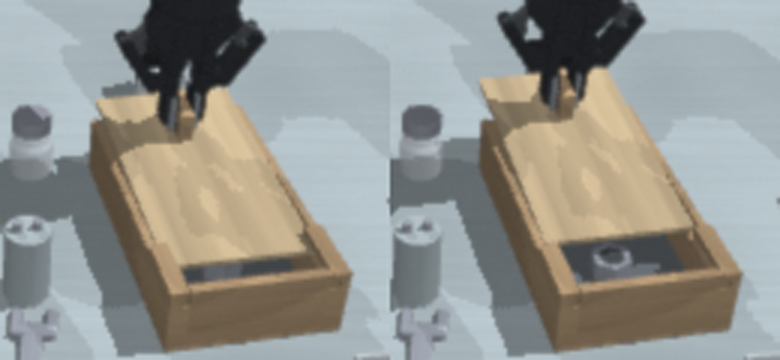

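View pics/w4.png

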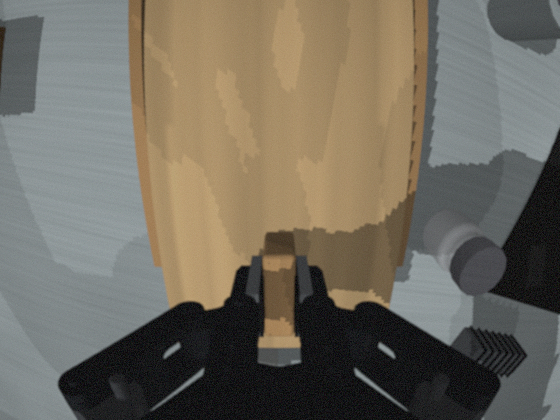

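In the d=30 panel the front edge is over the lip. At d=59 the back edge is clear of the rails, and the nut is visible in the back half, so the pocket is in the front half. Next I'll lift the lid and carry it to the mat.

```bash
python3 - <<'E'
from plant import env
from h import *
p,o=lidpose(cw([114-59,0,75]),YAW,.07); print(env.line_to(p,o,rate=60,max_force=30))
p,o=lidpose(cw([114-57,0,150]),YAW,.02); env.line_to(p,o,rate=150)
yaw=-.158; Bm=R.from_euler('z',yaw).as_matrix(); M=np.array([569.6,-173.8,0])
p,o=lidpose(M+Bm@[114,0,150],yaw,0.0); 
env.line_to(p,o,rate=180)
print(env.current_time(),env.current_ft_force(),env.current_grip_width())
shot(env,"scene","pics/s5.png")
p,o=lidpose(M+Bm@[114,0,15],yaw,0.0); print(env.line_to(p,o,rate=120,max_force=8))
p,o=lidpose(M+Bm@[114,0,2],yaw,0.0); print(env.line_to(p,o,rate=20,max_force=4))
print(env.current_position(),p,env.current_ft_force(),env.current_time())
shot(env,"scene","pics/s6.png");shot(env,"top","pics/t6.png")
a=cv2.imread("pics/s5.png")[110:290,140:400];b=cv2.imread("pics/s6.png")[110:290,140:400]
cv2.imwrite("pics/s56.png",cv2.resize(np.vstack([a,b]),None,fx=1.6,fy=1.6,interpolation=2))
E
```

```text
False
11.7917 [ 0.17444144 -0.32386186 -1.79679393] 12.913968303508764
False
True
[ 511.26402555 -164.32564978   13.3366797 ] [np.float64(511.23008895227673), np.float64(-164.29442351664724), np.float64(11.299999999999997)] [0.672928   0.2410711  4.10512077] 13.6667
```

View pics/s56.png

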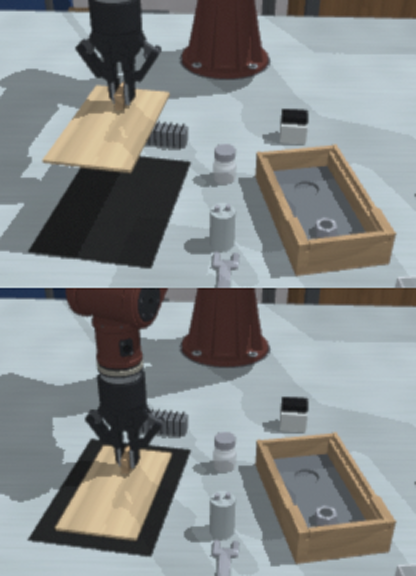

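The lid is down on the mat at TCP z 13.3, which agrees with z = 4. I'll release it, rise, and look at the nut and the pocket.

```bash
python3 - <<'E'
from plant import env
from h import *
env.ungrasp(); p=np.array(env.current_position()); env.line_to(list(p+[0,0,60]),rate=80); env.line_to(list(p+[0,0,200]),rate=200)
shot(env,"wrist","pics/w7.png")
env.close(20)
t=cw([-95,0,220]); env.movep(list(t),q(Rtool(YAW,s=-1)))
shot(env,"wrist","pics/w8.png"); shot(env,"top","pics/t8.png"); print(env.current_time())
E
```

```text
18.2667
```

View pics/w7.png

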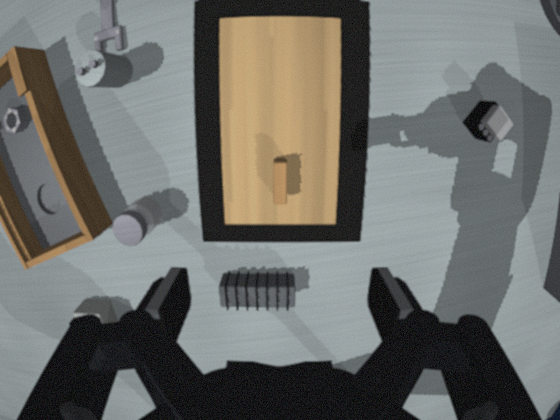

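View pics/w8.png

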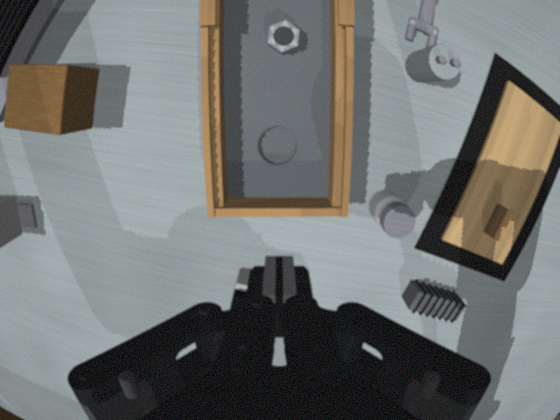

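The lid lies centred on the mat, fin up. In the second view the nut is at (284,36) and the pocket at (277,145). I'll zoom in on both.

```bash
python3 - <<'E'
from h import *
im=cv2.imread("pics/w8.png")
cv2.imwrite("pics/w8c.png",cv2.resize(im[0:175,210:350],None,fx=3.4,fy=3.4,interpolation=2))
cv2.imwrite("pics/w8n.png",cv2.resize(im[10:65,255:315],None,fx=10,fy=10,interpolation=2))
E
```

```text
(no output)
```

View pics/w8n.png

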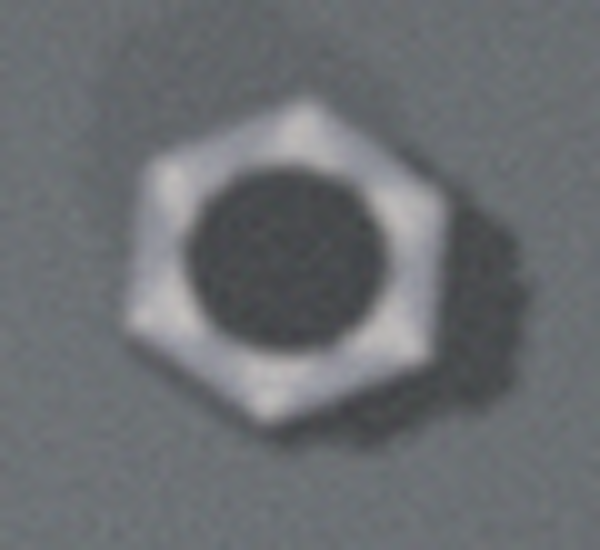

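View pics/w8c.png

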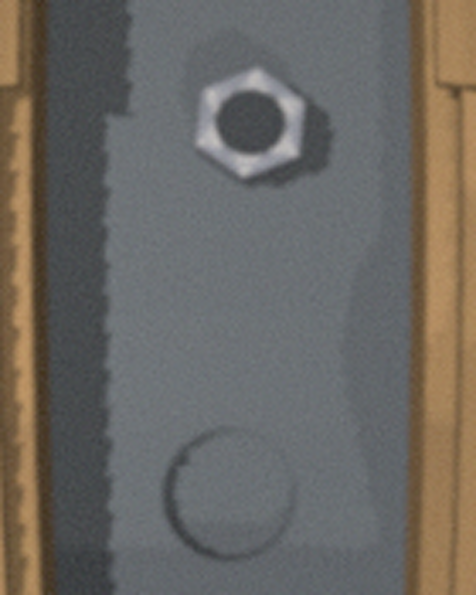

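```bash
python3 - <<'E'
from h import *
c=cal("pics/w8.png")
N=np.array([onz(fray((x/10+255-.45,y/10+10-.45),c),32) for x,y in [(306,98),(446,200),(432,360),(268,424),(128,328),(150,162)]])
print("nut",N.mean(0).round(1),wc(N.mean(0)).round(1),np.linalg.norm(N-np.roll(N,3,0),axis=1).round(1))
n=N.mean(0)
print("corner angles deg (case)",[round(np.degrees(np.arctan2(*(RC.T@(p-n))[1::-1])),1) for p in N])
P=np.array([onz(fray((x/3.4+210-.35,y/3.4-.35),c),16) for x,y in [(230,428),(230,558),(164,493),(296,493)]])
print([wc(p).round(1) for p in P],"pocket",((wc(P[0])+wc(P[1]))/2).round(1),((wc(P[2])+wc(P[3]))/2).round(1))
# inner floor edges / wall front outer corners
for p in [(207.5,216.5),(349,216)]: print(wc(onz(fray(p,c),53)).round(1))
E
```

```text
nut [652.8 155.9  32. ] [58.2 -6.1 32. ] [35.  34.5 35.  35.  34.5 35. ]
corner angles deg (case) [np.float64(-5.8), np.float64(-67.0), np.float64(-126.1), np.float64(173.3), np.float64(114.1), np.float64(52.4)]
[array([-35.5,   0.1,  16. ]), array([-77. ,   0.2,  16. ]), array([-56. ,  20.9,  16. ]), array([-56. , -20.6,  16. ])] pocket [-56.2   0.1  16. ] [-56.    0.1  16. ]
[-124.3   72.    53. ]
[-123.9  -73.5   53. ]
```

The nut measures 34.5–35 mm across corners, at case (57,−6) with a flat facing 23.5°. The pocket measures (−56,0) against a nominal −57.5, so I'll shift my case frame by 1 mm. I'll push on the 23.5° flat with the shut fingers and turn the face square as it goes, then look again halfway.

```bash
cat >> h.py <<'E'
CC=CC+RC@np.array([1.,0,0])
def pushpose(n,psi,off,z=20.):
    """shut fingers behind nut centre n (case x,y), face turned psi (rad)"""
    return list(cw([n[0]+off*np.cos(psi),n[1]+off*np.sin(psi),z])), q(Rtool(YAW+psi,s=-1))
E
python3 - <<'E'
from plant import env
from h import *
n0=np.array([57.2,-6.2]);n1=np.array([2.,-5.]);ps0=np.radians(23.5)
p,o=pushpose(n0,ps0,36,110); env.movep(p,o)
p,o=pushpose(n0,ps0,36,20); r=env.line_to(p,o,rate=80,max_force=5); print(r,env.current_position(),p)
shot(env,"wrist","pics/w9.png"); print(env.current_time())
E
```

```text
False [683.05016995 176.51458494  20.92146963] [np.float64(682.2758105328512), np.float64(176.4138667499896), np.float64(20.0)]
20.4667
```

View pics/w9.png

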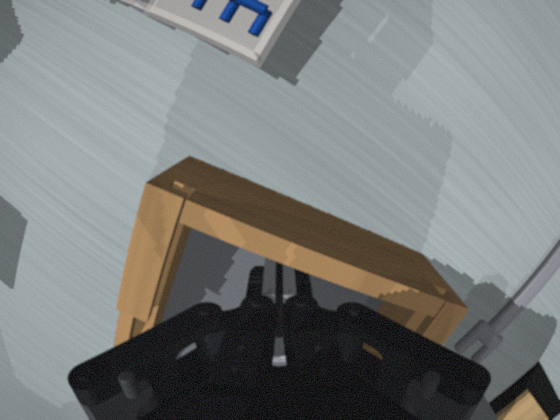

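The fingers are down behind the nut with no contact; the nut shows at (280,360) between the fingers. Starting the push.

```bash
python3 - <<'E'
from plant import env
from h import *
n0=np.array([57.2,-6.2]);n1=np.array([4.,-5.]);ps0=np.radians(23.5)
p,o=pushpose(n0,ps0,27); env.line_to(p,o,rate=30)
for t in np.linspace(.125,1,8):
    p,o=pushpose(n0+(n1-n0)*t,ps0*(1-t),26); r=env.line_to(p,o,rate=40,max_force=10)
    if r: print("stop",t); break
print(env.current_time(),env.current_ft_force())
p=np.array(env.current_position()); shot(env,"top","pics/t10.png"); shot(env,"scene","pics/s10.png")
# back off and up for a look
bo=RC@np.array([12,0,0]); env.line_to(list(p+bo),rate=60); env.line_to(list(p+bo+[0,0,75]),rate=150)
t=cw([-95,0,200]); env.line_to(list(t),q(Rtool(YAW,s=-1)),rate=200)
shot(env,"wrist","pics/w10.png"); print(env.current_time())
im=cv2.imread("pics/w10.png"); cv2.imwrite("pics/w10c.png",cv2.resize(im[0:190,200:360],None,fx=3.1,fy=3.1,interpolation=2))
E
```

```text
23.4417 [ 0.38397935 -0.36669634 -0.01052011]
25.6083
```

View pics/w10c.png

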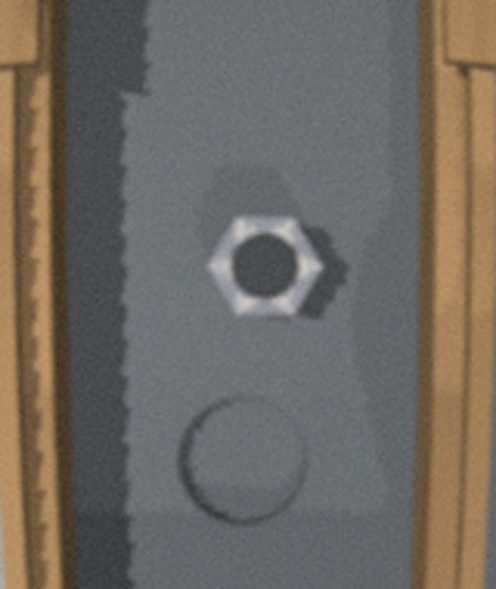

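The push worked: the nut at crop (266,267) now has a flat square to the push. The pocket is at crop (243,459). Measuring both.

```bash
python3 - <<'E'
from h import *
c=cal("pics/w10.png"); f=lambda x,y:(x/3.1+200-.34,y/3.1-.34)
N=np.array([wc(onz(fray(f(x,y),c),32)) for x,y in [(236,217),(294,217),(323,267),(297,316),(237,316),(208,267)]])
print(N.mean(0).round(1),np.linalg.norm(N-np.roll(N,3,0),axis=1).round(1), "flat dir",np.degrees(np.arctan2(*(N[0]-N[1])[:2][::-1])))
P=np.array([wc(onz(fray(f(x,y),c),16)) for x,y in [(244,397),(244,522),(181,459),(306,459)]]);print(P.round(1),P.mean(0).round(1))
E
```

```text
[ 4.6 -6.6 32. ] [35.6 35.1 34.6 35.6 35.1 34.6] flat dir 90.31702356885864
[[-36.8  -0.   16. ]
 [-78.   -0.   16. ]
 [-57.   20.4  16. ]
 [-57.  -20.2  16. ]] [-57.2   0.1  16. ]
```

```bash
python3 - <<'E'
from plant import env
from h import *
n0=np.array([4.6,-6.6]);n1=np.array([-57.2,0.1]);ps=np.radians(-6.2)
p,o=pushpose(n0,0,37,90); env.line_to(p,o,rate=250)
p,o=pushpose(n0,0,37,20); print(env.line_to(p,o,rate=80,max_force=5))
p,o=pushpose(n0,0,27); env.line_to(p,o,rate=40)
for t in [.1,.2,.35,.5,.65,.8,.9,1.0]:
    p,o=pushpose(n0+(n1-n0)*t,ps*min(1,t/.35),26); r=env.line_to(p,o,rate=35,max_force=7)
    print(t,r,np.round(env.current_ft_force(),1))
    if r: break
p=np.array(env.current_position()); print(wc(p),env.current_time())
shot(env,"scene","pics/s11.png")
bo=RC@np.array([12,0,0]); env.line_to(list(p+bo),rate=60); env.line_to(list(p+bo+[0,0,75]),rate=150)
t=cw([-95,0,200]); env.line_to(list(t),q(Rtool(YAW,s=-1)),rate=200)
shot(env,"wrist","pics/w11.png"); print(env.current_time())
im=cv2.imread("pics/w11.png"); cv2.imwrite("pics/w11c.png",cv2.resize(im[80:190,210:350],None,fx=5,fy=5,interpolation=2))
E
```

```text
False
0.1 False [0.5 0.5 0.5]
0.2 False [ 0.1 -0.2  0. ]
0.35 False [-0.   0.2  0.7]
0.5 False [-0.1 -0.   0.5]
0.65 False [-0.5 -0.   0.6]
0.8 False [ 0.9 -0.3  0.5]
0.9 False [ 0.3  0.5 -0.1]
1.0 False [ 0.3 -0.6 -0.7]
[-31.7155087   -2.66955999  19.89760242] 30.8833
32.775
```

View pics/w11c.png

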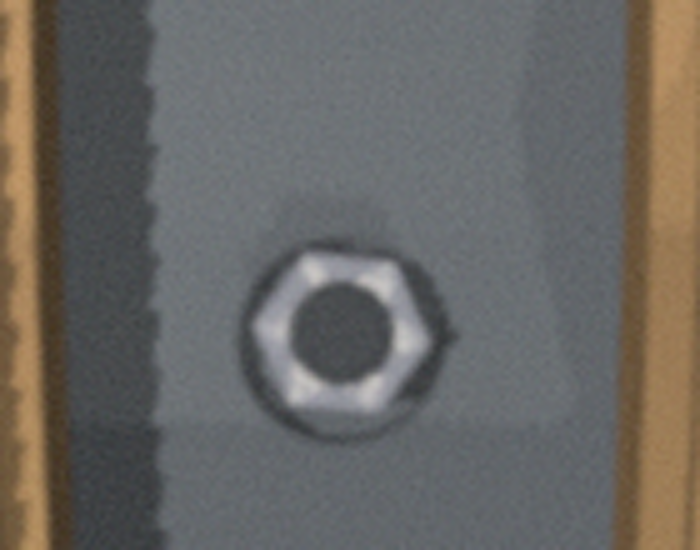

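The nut now sits inside the pocket rim, at crop (342,332). I'll check its height from its apparent size (top at z = 26 in the pocket, 32 if still on the floor), its distance from the pocket, the lid, and the other objects.

```bash
python3 - <<'E'
from h import *
c=cal("pics/w11.png"); f=lambda x,y:(x/5+210-.4,y/5+80-.4)
for z in (26,32):
    N=np.array([wc(onz(fray(f(x,y),c),z)) for x,y in [(313,248),(391,256),(434,338),(375,413),(290,408),(251,328)]])
    print(z,N.mean(0).round(1),np.linalg.norm(N-np.roll(N,3,0),axis=1).round(1))
P=np.array([wc(onz(fray(f(x,y),c),16)) for x,y in [(342,239),(342,440),(241,335),(446,335)]]);print(P.round(1),P.mean(0))
from plant import env
shot(env,"top","pics/t12.png");shot(env,"scene","pics/s12.png")
a=cv2.imread("pics/top0.png")[95:300,90:460];b=cv2.imread("pics/t12.png")[95:300,90:460]
cv2.imwrite("pics/cmp.png",cv2.resize(np.vstack([a,b]),None,fx=1.4,fy=1.4))
im=cv2.imread("pics/s12.png");cv2.imwrite("pics/s12c.png",cv2.resize(im[165:285,150:400],None,fx=3.1,fy=3.1,interpolation=2))
E
```

```text
26 [-54.5   0.3  26. ] [34.7 35.9 35.7 34.7 35.9 35.7]
32 [-53.7   0.3  32. ] [34.1 35.2 35.  34.1 35.2 35. ]
[[-37.    0.4  16. ]
 [-78.    0.4  16. ]
 [-56.3  20.7  16. ]
 [-56.3 -20.5  16. ]] [-56.91702614   0.24308629  16.        ]
```

View pics/cmp.png

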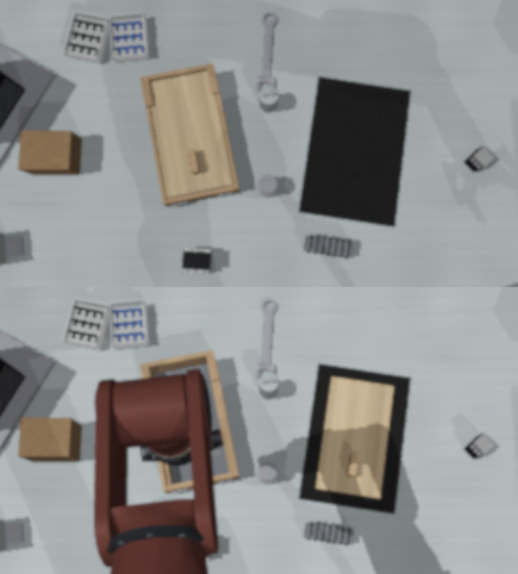

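View pics/s12c.png

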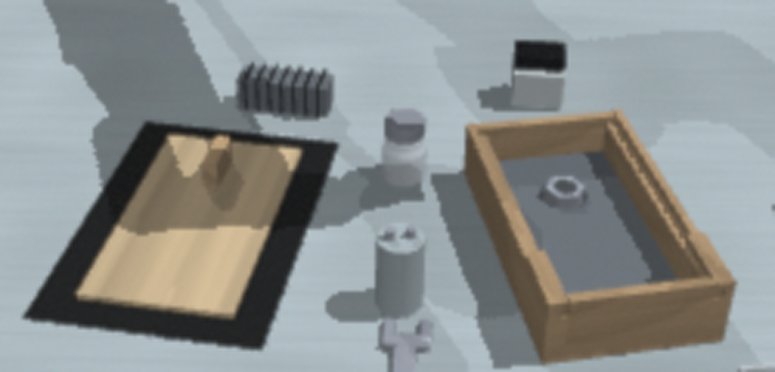

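```bash
python3 - <<'E'
from h import *
from plant import env
im=cv2.imread("pics/s12.png"); cv2.imwrite("pics/s12n.png",cv2.resize(im[205:245,305:365],None,fx=10,fy=10,interpolation=2))
im=cv2.imread("pics/s10.png"); cv2.imwrite("pics/s10n.png",cv2.resize(im[205:265,295:385],None,fx=8,fy=8,interpolation=2))
E
```

```text
(no output)
```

View pics/s12n.png

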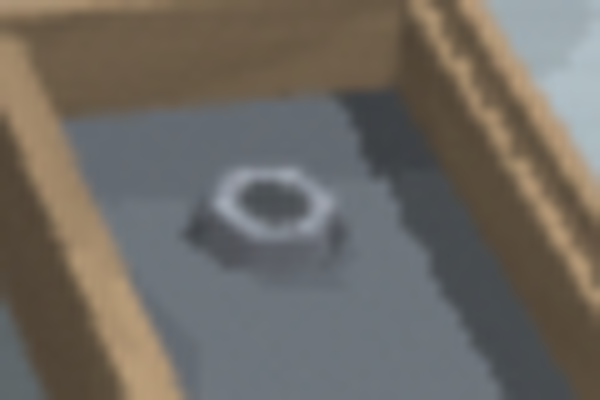

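```bash
python3 - <<'E'
from h import *
cs=cal("pics/s12.png");c=cal("pics/w11.png")
for z in (24,26,28,30,32):
    print(z,wc(onz(ray((332.05,224.85),cs),z)).round(1),wc(onz(fray((342/5+209.6,332/5+79.6),c),z)).round(1))
# scene reference: pocket-independent check, case front top corner etc: project known points
K=np.array(cs["mtx"]);T=np.array(cs["extrinsics"])
def pj(p):
    v=T[:3,:3].T@(p-T[:3,3]); v=K@v; return (v[:2]/v[2]).round(1)
for p in [(125,-72,59.5),(125,72,59.5),(-125,-72,53),(-125,72,53)]: print(p,pj(cw(p)))
E
```

```text
24 [-58.1   2.4  24. ] [-54.8   0.4  24. ]
26 [-55.5   1.4  26. ] [-54.5   0.4  26. ]
28 [-52.9   0.4  28. ] [-54.3   0.4  28. ]
30 [-50.3  -0.6  30. ] [-54.    0.4  30. ]
32 [-47.7  -1.7  32. ] [-53.7   0.4  32. ]
(125, -72, 59.5) [326.3 263.3]
(125, 72, 59.5) [386.9 256. ]
(-125, -72, 53) [299.8 204.8]
(-125, 72, 53) [349.6 200.2]
```

The two rays meet at z ≈ 26.8 mm, so the nut is down in the pocket rather than on the floor (32). To check its tilt, I'll triangulate the corners of its top.

```bash
python3 - <<'E'
from h import *
cs=cal("pics/s12.png");c=cal("pics/w11.png")
S=[(233,171),(295,169),(336,204),(313,239),(250,239),(211,203)]
W=[(313,248),(391,256),(434,338),(375,413),(290,408),(251,328)]
# scene view from the +x side: image right=+y, down=+x ; wrist: right=-y, down=-x -> 180deg turned
out=[]
for i in range(6):
    w=W[i]; best=None
    for j in range(6):
        o1,d1=fray((w[0]/5+209.6,w[1]/5+79.6),c); o2,d2=ray((S[j][0]/10+305-.45,S[j][1]/10+205-.45),cs)
        A=np.stack([d1,-d2],1); t,*_=np.linalg.lstsq(A,o2-o1,rcond=None); a=o1+t[0]*d1;b=o2+t[1]*d2
        g=np.linalg.norm(a-b); z=(a[2]+b[2])/2
        if abs(j-(i+3)%6)==0: best=(j,g,wc((a+b)/2))
    out.append(best[2]); print(i,best[0],best[1].round(2),best[2].round(1))
o=np.array(out); n=np.linalg.svd(o-o.mean(0))[2][2]; print(n,np.arccos(abs(n[2])),o.mean(0))
E
```

```text
0 3 0.36 [-37.9   6.1  26.4]
1 4 1.45 [-39.8  -9.7  26.7]
2 5 0.68 [-55.2 -17.1  28.6]
3 0 0.25 [-70.4  -6.   26.9]
4 1 0.81 [-69.4  11.   26.3]
5 2 0.11 [-53.8  18.1  24.8]
[-0.01185405 -0.08212189 -0.99655179] 0.08306852331555362 [-54.4188763    0.39251443  26.6115148 ]
```

The mean top height is 26.6 mm and the offset is about 2.5 mm, both consistent with seated. The fitted tilt of 0.08 rad is within my pixel noise but close to the limit, so I'll touch the nut's top lightly. The contact height settles it, and a leaning nut would seat.

```bash
python3 - <<'E'
from plant import env
from h import *
o=q(Rtool(YAW,s=-1))
env.line_to(list(cw([-55,0.3,60])),o,rate=180)
env.line_to(list(cw([-55,0.3,36])),o,rate=60,max_force=6)
r=env.line_to(list(cw([-55,0.3,23])),o,rate=10,max_force=3)
print(r,env.current_position(),env.current_ft_force())
p=np.array(env.current_position()); env.line_to(list(p+[0,0,40]),o,rate=60)
env.line_to(list(cw([-120,0,200])),o,rate=200)
shot(env,"wrist","pics/w13.png"); print(env.current_time())
im=cv2.imread("pics/w13.png"); cv2.imwrite("pics/w13c.png",cv2.resize(im[40:190,190:370],None,fx=4,fy=4,interpolation=2))
E
```

```text
True [541.41509    139.86876471  26.0942985 ] [ 0.0184708  -0.99709044  4.53952606]
37.0917
```

View pics/w13c.png

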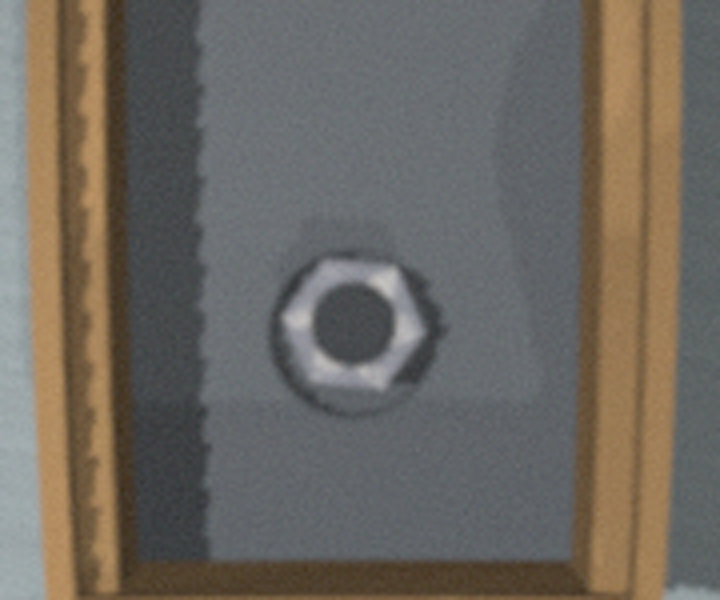

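The touch came at z = 26.1, which is exactly the top height of a nut lying flat on the pocket bottom. The picture still shows it inside the rim at crop (354,322), so I'm handing in.

```bash
python3 -c "
from plant import env
env.hold(0.3);env.hand_in();print(env.current_time())"
```

```text
the job is handed in; nothing more can be done
the job is handed in; nothing more can be done
```

I opened the case, laid the lid on the mat and pushed the nut into the pocket. I then handed the job in at about 37 s of the 64 s; `hand_in` gives no verdict.

- **Lid:** I raised its front over the lip, drew it out 59 mm and lifted it free. It now lies flat on the mat, fin up and close to the middle, and is released.
- **Nut:** I pushed it along the floor with the shut fingers in two strokes and never gripped it. It sits inside the pocket rim, about 2.5 mm from the pocket's centre (limit 6 mm). A light touch on its top met contact at z = 26.1 mm; lying flat on the pocket bottom, its top would be at 26 mm.
- **Other objects:** in the last overview pictures I saw none of them moved or tipped. That was a look by eye, not a measurement. In the top view the arm hid the contactor, but the scene view shows it standing. The gripper ended clear, above the case.
- **Check that disagreed:** triangulating the nut's top corners gave a tilt of 0.08 rad (limit 0.1). I put that down to pixel noise, because the mean corner height (26.6 mm) and the touch height both fit a flat nut.

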